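# Sweep stray terminal blocks into the catch tray

## Robot

A 6-joint arm with a two-finger parallel gripper is mounted at the origin on the work surface. World frame = base frame: x ahead of the robot, y to its left, z up, the work surface at z = 0. Lengths are in m, angles in rad, forces in N, time in s.
With the tool pointing down it reaches from about 0.275 to 0.75 m from the base axis. Payload 10.2 kg.
Tool frame: the origin (TCP) lies on the mounting face of the last link; the fingertips stand 166 mm ahead of it and the grasp point (between the pads) lies 147 mm ahead of it; z points along the fingers, y is the line along which they close (so a half turn about z gives the same grasp; the last joint's range is limited). The gripper opens to 88 mm and grips with 3 to 60 N. Pads are 18 mm wide; open, the fingers measure 123 mm over their backs; the gripper's body (75 mm by 187 mm) begins 45 mm behind the grasp point.
Start: joints at [-0.223, 0.313, 1.498, -0, 1.331, -0.223], TCP at [0.525, -0, 0.405] pointing down, gripper open.
Joint ranges: [-2.94, 2.94], [-0.97, 2.17], [0.19, 2.56], [-1.23, 4.37], [0.02, 3.11], [-2.88, 2.88]. Speed limits (rad/s): [2.39, 2.39, 3.01, 3.14, 3.14, 3.14].

## Interface

Orientations are given as a rotation vector (axis times angle).
In Python, from plant import bot gives the robot as it stands. The module is installed in compiled form; this text tells all that it offers.
- The arm moves only by the tool arm_command, never from a script. Its argument "rows" is a list of rows, each a list of 4 numbers: the shift along the tool's x, y, z in cm, then the turn about the tool's z in degrees. A call has 1 to 20 rows; each row is the pose to reach, as a shift and turn from the pose commanded when the call began, along the tool's axes at that moment; what a row does not reach only later rows make up. A row lasts 1/10 s, in which the tool goes at most 50 mm and 8.59 degrees, less where a joint would pass 70% of its speed; a pose out of reach is approached as far as the arm can. A call with a gripper value outside its range is refused whole. "claw" is the finger opening in cm, from 0 to 8.81, set as the call begins (left out, the last holds). The fingers move at their own pace and stop on an object; "grip_force" is the grip in N (left out, the last holds). Time passes only in rows, so rows that repeat a pose let the fingers close. It gives the time, the measured TCP pose, the force, the opening and the grip force at its end, in the units of the state.
- bot.read_state(): the state, without advancing time (a new reading comes with each control period).
- bot.camera(name): name is "scene" or "side" or "wrist"; returns the picture (384x512x3 uint8, blue, green, red); there is no depth.
- bot.camera_params(name): a dict with "mtx" (3x3 intrinsics, pixels), "k1" (the pictures are not rectified: a ray, as slopes to the right and down, at radius r is drawn at 1 + k1 r^2 times it, then the intrinsics apply), "T" (4x4, takes a point from camera to world coordinates). Camera axes: x right, y up, looking along -z (the intrinsics and any distortion apply to the point x, -y, -z); pixel columns grow to the right and rows downward; lengths in m; the calibration is good to about 2 mm. A picture is of the moment at which its call begins: read the wrist's pose just before it. camera_params takes no time and is no camera call; for the wrist camera it gives the pose at the moment of the call.
- bot.close_job(): hands the job in; it is judged then, once.
The state is a dict: "clock": time; "qpos": joint angles; "joint_vel": joint speeds; "tau": joint torques, N m; "position": TCP position; "eef_rot": TCP orientation; "ft_force": force on the tool from outside, world axes, zero at the start; "ft_torque": the same for the moment, N m; "opening": finger opening in m; "grasp_force": force on a finger pad.
Only numpy, scipy, OpenCV 4.12 (cv2) and the standard library are available. Lean on these libraries where they do the work, as an engineer would, in place of code of your own. Each camera call takes 0.05 s, during which the arm holds its last target. There are 200 camera calls.

## Task

Two loose black terminal blocks were left on the test bench: sweep both into the blue open-fronted catch tray, pushing them along the bench top with your closed fingertips until each lies wholly inside it. Keep them flat on the bench all the way, without lifting, carrying or tipping them, and leave the green terminal block and everything else where it is.

Things in the scene. Friction and masses are not known exactly. Their poses are not given: they have to be found in the camera images.
- block_a: loose black terminal block with brass screws, 50 mm long (own x) by 32 mm (own y) by 24 mm high (own z up), about 60 g; origin at the centre of the underside. It slides freely on the bench when pushed from the side
- block_b: second loose black terminal block, alike in all: 50 mm long (own x) by 32 mm (own y) by 24 mm high (own z up), about 60 g; origin at the centre of the underside
- tray: fixed blue catch tray, low walls on three sides, front open with no sill; its floor is the bench top. Inside 280 mm wide (own x: walls at -140, +140) by 130 mm deep (own y: back wall at -65, open mouth at +65); walls 6 mm thick, 22 mm high. Origin at the floor's centre, own +y points out of the mouth, to the robot's left within 0.2 rad
- green_block: loose green terminal block of the same shape as the black ones, in a row with them and in any place of the row; it must stay. 50 mm long (own x) by 32 mm (own y) by 24 mm high (own z up), about 60 g; origin at the centre of the underside
- meter: loose off-white handheld meter lying flat beyond the tray's back wall, 170 (own x) by 85 by 33 mm high; origin at the centre of its underside; must stay
- mouse: loose black computer mouse, 105 (own x) by 60 by 34 mm high; origin at the centre of its underside; must stay
- screwdriver: loose orange-handled screwdriver, 170 mm long, lying along its own x; origin on its underside; must stay
- red_plug: loose red plug standing upright, 20 mm across, 40 mm high; origin at the centre of its underside; must stay
- standoff: loose brass standoff standing upright, 16 mm across, 32 mm high; origin at the centre of its underside; must stay
There are look-alikes about, which are no part of the job. Leave any purple look-alike of the block_b alone.

How it is judged:
At the end, for the whole second after the job is handed in: Both black blocks rest upright on the bench inside the tray: centre within 126 mm of the tray's middle sideways, at least 16 mm behind the line of the mouth and at least 10 mm in front of the back wall; underside within 4 mm of the bench, tilt under 0.15 rad, at rest (x of block_a in the frame of tray between -0.126 and 0.126 m and y of block_a in the frame of tray between -0.055 and 0.049 m and height (world z) of each of block_a, block_b below 0.004 m and angle between each of block_a, block_b's own z axis and vertical below 0.15 rad and linear speed of each of block_a, block_b below 0.02 m/s and x of block_b in the frame of tray between -0.126 and 0.126 m and y of block_b in the frame of tray between -0.055 and 0.049 m); the robot touches nothing.
It fails at once if a black block is lifted more than 12 mm off the bench (height (world z) of any of block_a, block_b above 0.012 m).
It fails at once if a black block is tipped by more than 0.6 rad (angle between any of block_a, block_b's own z axis and vertical above 0.6 rad).
It fails at once if the green block is displaced by more than 15 mm (distance of green_block from where it was at the start of the episode above 0.015 m).
It fails at once if the meter, mouse, screwdriver, red plug or standoff is displaced by more than 15 mm (distance of any of meter, mouse, screwdriver, red_plug, standoff from where it was at the start of the episode above 0.015 m).
It fails at once if the green block, red plug or standoff is knocked over (angle between any of green_block, red_plug, standoff's own z axis and vertical above 0.6 rad).
It also fails if it takes over 61 s, if anything falls off the work surface, if the arm or the gripper's body presses on something with over 40 N, if the wrist force passes 120 N, or if a joint passes its speed limit or range.

## Working session

There is one attempt and no reset: what is moved stays moved. The work goes in short steps, Python scripts to look and compute and a tool call to move; the robot and the scene stay as the last step left them, time stands still between calls to the robot, and variables do not carry over. Pictures are saved under pics/ and viewed, at most 10 in all, crops included, and the job is handed in when it is done.

Besides the shell and the picture viewer there is one more tool, called after ">>>" in YAML: its name, and indented under it one key for each argument. arm_command: Moves the arm, as the interface text tells. Its arguments: {"type":"object","properties":{"rows":{"type":"array","items":{"type":"array","items":{"type":"number"}}},"claw":{"type":"number"},"grip_force":{"type":"number"}},"required":["rows"]}

```bash
mkdir -p pics
cat > h.py <<'E'
import numpy as np, cv2
from plant import bot
def ray(name,uv,z,P=None):
    P=P or bot.camera_params(name); K=np.array(P["mtx"]);T=np.array(P["T"]);k=P["k1"]
    uv=np.atleast_2d(np.array(uv,float)); d=np.c_[(uv[:,0]-K[0,2])/K[0,0],(uv[:,1]-K[1,2])/K[1,1]]
    s=d.copy()
    for _ in range(20): s=d/(1+k*(s**2).sum(1,keepdims=True))
    w=np.c_[s[:,0],-s[:,1],-np.ones(len(s))]@T[:3,:3].T; o=T[:3,3]
    return (o+w*((z-o[2])/w[:,2])[:,None])[:,:2]
E
python3 - <<'E'
from h import *
for n in("scene","side","wrist"):
    im=bot.camera(n);cv2.imwrite(f"pics/{n}0.png",im);P=bot.camera_params(n);print(n,np.round(P["T"],3).tolist(),np.round(P["mtx"],1).tolist(),P["k1"])
a=cv2.imread("pics/scene0.png");b=cv2.imread("pics/side0.png")
cv2.imwrite("pics/s0.png",cv2.resize(a,(800,600)))
s=bot.read_state();print(s["clock"],s["position"],s["eef_rot"])
E
```

```text
scene [[0.505, -0.719, 0.477, 1.089], [0.863, 0.425, -0.274, -0.342], [-0.006, 0.55, 0.835, 0.955], [0.0, 0.0, 0.0, 1.0]] [[444.6, 0.0, 254.0], [0.0, 444.6, 190.6], [0.0, 0.0, 1.0]] -0.04318331920940601
side [[0.947, 0.17, -0.272, 0.255], [-0.32, 0.555, -0.768, -0.908], [0.021, 0.814, 0.58, 0.688], [0.0, 0.0, 0.0, 1.0]] [[425.8, 0.0, 251.1], [0.0, 425.8, 188.8], [0.0, 0.0, 1.0]] 0.0428114585085675
wrist [[1.0, 0.0, 0.001, 0.525], [-0.0, 0.96, 0.279, 0.072], [-0.001, -0.279, 0.96, 0.384], [0.0, 0.0, 0.0, 1.0]] [[291.9, 0.0, 257.7], [0.0, 291.9, 194.9], [0.0, 0.0, 1.0]] -0.07118506202974292
0.15 [ 5.24982857e-01 -7.33413075e-06  4.04318080e-01] [-2.22090303e+00 -2.22091845e+00  7.72750379e-04]
```

View pics/s0.png

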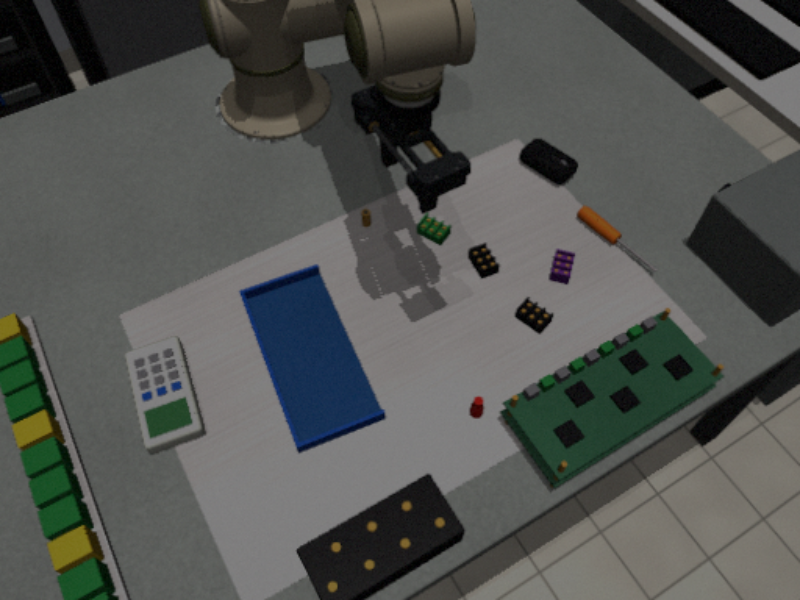

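View pics/wrist0.png

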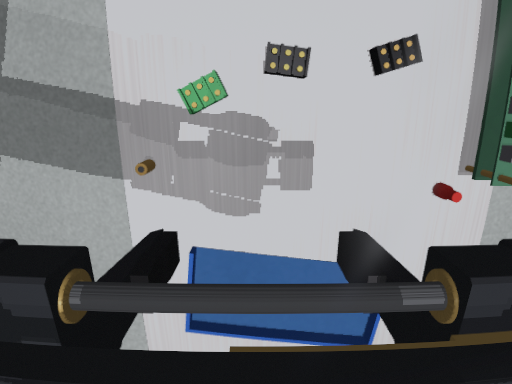

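View pics/side0.png

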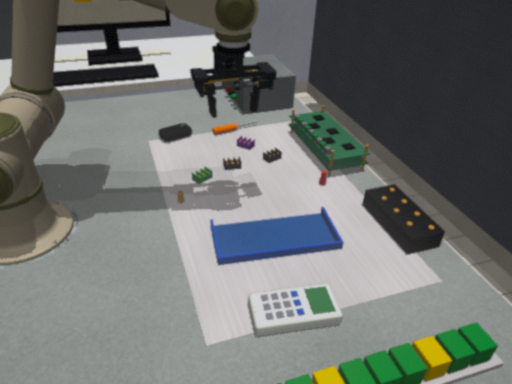

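The scene view (800x600) shows the two black blocks at (484,260) and (534,315). Green is at (434,229), the purple look-alike at (562,266), the standoff at (366,217), the red plug at (477,407) and the blue tray around (312,355). In the wrist view the black ones are at (287,60) and (396,55). Next I'll confirm them in a crop and measure.

Run:
```python
from h import *
for n in("scene","wrist"):
    im=cv2.imread(f"pics/{n}0.png");hsv=cv2.cvtColor(im,cv2.COLOR_BGR2HSV);H,S,V=cv2.split(hsv)
    if n=="scene": rois=dict(green=(265,135,25,20),A=(295,152,31,29),B=(325,188,34,28),purple=(348,157,28,28),stand=(227,130,14,17),plug=(298,250,16,20))
    else: rois=dict(green=(170,62,65,58),A=(255,34,65,52),B=(362,28,68,54),stand=(130,153,30,26),plug=(425,178,42,28))
    for k,(x,y,w,h) in rois.items():
        s=np.s_[y:y+h,x:x+w]
        ref=np.median(V[s]); m=((V[s]<75)|(S[s]>90)).astype(np.uint8)
        if k=="green": m=((S[s]>110)&(H[s]>40)&(H[s]<90)).astype(np.uint8)
        nl,l,st,_=cv2.connectedComponentsWithStats(cv2.morphologyEx(m,cv2.MORPH_CLOSE,np.ones((3,3))));i=1+st[1:,4].argmax()
        c=cv2.findContours((l==i).astype(np.uint8),0,1)[0][0][:,0]+[x,y]
        w_=ray(n,c,.012).astype(np.float32);r=cv2.minAreaRect(w_)
        print(n,k,"px",c.mean(0).round(),"xy",np.round(r[0],3),np.round(r[1],3),round(r[2]),"bbox",st[i][:4])
    if n=="scene":
        m=((H>100)&(H<125)&(S>150)).astype(np.uint8)
        c=max(cv2.findContours(m,0,2)[0],key=cv2.contourArea)
        q=cv2.approxPolyDP(cv2.convexHull(c),5,True)[:,0]
        print("tray px",q.tolist());print(ray(n,q,.022).round(3).tolist());print(ray(n,q,0).round(3).tolist())
a=cv2.imread("pics/scene0.png")[120:280,215:385]
cv2.imwrite("pics/c1.png",cv2.resize(a,None,fx=3.7,fy=3.7,interpolation=2))
```

```text
scene green px [277. 147.] xy [0.458 0.092] [0.056 0.044] 26 bbox [ 2  3 21 17]
scene A px [309. 166.] xy [0.558 0.13 ] [0.04  0.064] 83 bbox [ 5  4 20 22]
scene B px [341. 201.] xy [0.688 0.138] [0.055 0.045] 18 bbox [ 5  2 24 24]
scene purple px [359. 170.] xy [0.635 0.237] [0.033 0.067] 43 bbox [ 4  3 16 22]
scene stand px [233. 136.] xy [0.369 0.002] [0.028 0.058] 61 bbox [ 0  0 11 17]
scene plug px [305. 260.] xy [ 0.774 -0.03 ] [0.016 0.031] 56 bbox [ 3  4  8 13]
tray px [[202, 170], [245, 267], [191, 288], [154, 186]]
[[0.432, -0.12], [0.724, -0.159], [0.707, -0.286], [0.415, -0.248]]
[[0.416, -0.115], [0.715, -0.154], [0.698, -0.285], [0.399, -0.246]]
wrist green px [202.  92.] xy [0.457 0.094] [0.051 0.033] 25 bbox [ 8  9 49 43]
wrist A px [285.  60.] xy [0.559 0.131] [0.035 0.051] 83 bbox [ 9  9 47 35]
wrist B px [395.  54.] xy [0.69 0.14] [0.06  0.031] 18 bbox [ 8  7 50 40]
wrist stand px [145. 167.] xy [0.377 0.002] [0.027 0.014] 25 bbox [ 5  7 20 15]
wrist plug px [447. 192.] xy [ 0.784 -0.033] [0.018 0.045] 66 bbox [ 8  5 29 19]
```

View pics/c1.png

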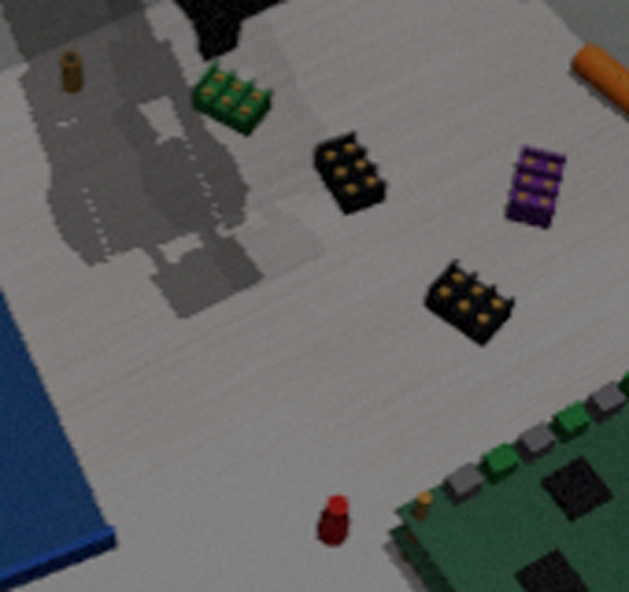

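The crop confirms the black blocks with brass screws at (350,173), A, and (470,302), B. Green (230,98) and purple (535,187) are clearly different. Both views agree within 3 mm:

| Thing | Position (m) | Long axis |
|---|---|---|
| A | (0.558, 0.131) | -7° |
| B | (0.689, 0.139) | +18° |
| Tray centre | (0.571, -0.20) | -7.6° |

I'll go down behind A with the fingers closed.

>>> arm_command:
  rows:
    - [3, 1, 2, 2]
    - [7, 2, 4, 5]
    - [11, 3, 6, 7.6]
    - [15, 3.9, 8, 7.6]
    - [17.6, 3.9, 10, 7.6]
    - [17.6, 3.9, 13, 7.6]
    - [17.6, 3.9, 16, 7.6]
    - [17.6, 3.9, 19, 7.6]
    - [17.6, 3.9, 21, 7.6]
    - [17.6, 3.9, 22.5, 7.6]
    - [17.6, 3.9, 23.2, 7.6]
    - [17.6, 3.9, 23.2, 7.6]
  claw: 0
  grip_force: 10

```text
clock: 1.35
position: [0.564, 0.176, 0.1723]
eef_rot: [-2.363, -2.069, 0.001]
ft_force: [-0.2, -0.3, 0.2]
opening: 0.0002
grasp_force: 0.0
```

Run:
```python
from h import *
a=bot.camera("scene");b=bot.camera("side")
c=cv2.resize(a[110:290,210:410],None,fx=2,fy=2,interpolation=2);d=cv2.resize(b[90:270,150:350],None,fx=2,fy=2,interpolation=2)
cv2.imwrite("pics/c2.png",np.hstack([c,d]));s=bot.read_state();print(s["clock"],s["position"],s["eef_rot"],s["opening"],s["ft_force"])
```

```text
1.45 [0.56430847 0.17601585 0.17357975] [2.36322726e+00 2.06876956e+00 1.76532375e-03] 0.0004359904617600483 [ 1.22592676 -1.08407263  0.56734161]
```

View pics/c2.png

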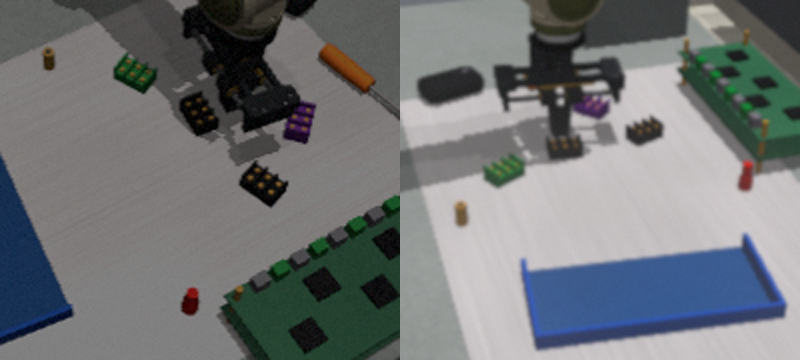

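The side half of the picture shows the closed fingers at (560,115), centred behind A at (565,147), with nothing else touched. I'll push A along tool -x.

>>> arm_command:
  rows:
    - [-0.7, 0, 0, 0]
    - [-1.4, 0, 0, 0]
    - [-2.1, 0, 0, 0]
    - [-3, 0, 0, 0]
    - [-4, 0, 0, 0]
    - [-5, 0, 0, 0]
    - [-6, 0, 0, 0]
    - [-7, 0, 0, 0]
    - [-8, 0, 0, 0]
    - [-9, 0, 0, 0]
    - [-10, 0, 0, 0]
    - [-11, 0, 0, 0]
    - [-12, 0, 0, 0]
    - [-13, 0, 0, 0]
    - [-14, 0, 0, 0]
    - [-15, 0, 0, 0]
    - [-16, 0, 0, 0]
    - [-17, 0, 0, 0]
    - [-18, 0, 0, 0]
    - [-18, 0, 0, 0]

```text
clock: 3.45
position: [0.5401, -0.0037, 0.1727]
eef_rot: [2.365, 2.068, -0.0]
ft_force: [-0.2, 0.7, 0.1]
opening: 0.0007
grasp_force: 0.0
```

Run:
```python
from h import *
a=bot.camera("scene");b=bot.camera("side")
c=cv2.resize(a[110:290,160:360],None,fx=2,fy=2,interpolation=2);d=cv2.resize(b[90:270,150:350],None,fx=2,fy=2,interpolation=2)
cv2.imwrite("pics/c3.png",np.hstack([c,d]))
```

```text
(no output)
```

View pics/c3.png

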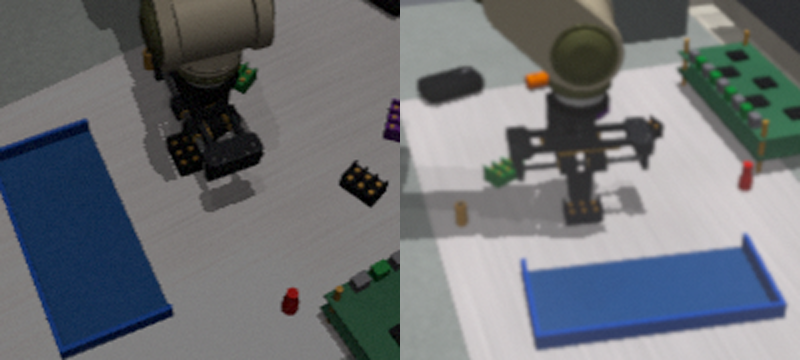

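A is moving squarely with the fingers, at side-half (583,210), and green is unmoved. I'll continue into the tray, back off and rise.

>>> arm_command:
  rows:
    - [-1, 0, 0, 0]
    - [-2, 0, 0, 0]
    - [-3, 0, 0, 0]
    - [-4, 0, 0, 0]
    - [-5, 0, 0, 0]
    - [-6, 0, 0, 0]
    - [-7, 0, 0, 0]
    - [-8, 0, 0, 0]
    - [-9, 0, 0, 0]
    - [-10, 0, 0, 0]
    - [-11, 0, 0, 0]
    - [-12, 0, 0, 0]
    - [-13, 0, 0, 0]
    - [-14, 0, 0, 0]
    - [-15, 0, 0, 0]
    - [-15.8, 0, 0, 0]
    - [-16.4, 0, 0, 0]
    - [-16.7, 0, 0, 0]
    - [-16.7, 0, 0, 0]
    - [-15, 0, 0, 0]

```text
clock: 5.55
position: [0.5204, -0.1516, 0.1728]
eef_rot: [2.365, 2.067, 0.0]
ft_force: [0.2, 0.4, -0.2]
opening: 0.0006
grasp_force: 0.0
```

>>> arm_command:
  rows:
    - [2, 0, 0, 0]
    - [3, 0, -3, 0]
    - [3, 0, -7, 0]
    - [3, 0, -11, 0]
    - [3, 0, -11, 0]

```text
clock: 6.05
position: [0.5252, -0.1201, 0.2876]
eef_rot: [2.356, 2.066, 0.006]
ft_force: [-0.1, -0.2, -0.5]
opening: 0.0008
grasp_force: 0.0
```

Run:
```python
from h import *
b=bot.camera("side")
a=bot.camera("wrist")
cv2.imwrite("pics/c4.png",np.hstack([cv2.resize(a,(400,300)),cv2.resize(b[120:270,170:370],(400,300))]))
s=bot.read_state();print(s["clock"],s["position"],s["eef_rot"])
```

```text
6.15 [ 0.52429851 -0.12014205  0.28297372] [2.36214967e+00 2.07002679e+00 7.25820532e-04]
```

View pics/c4.png

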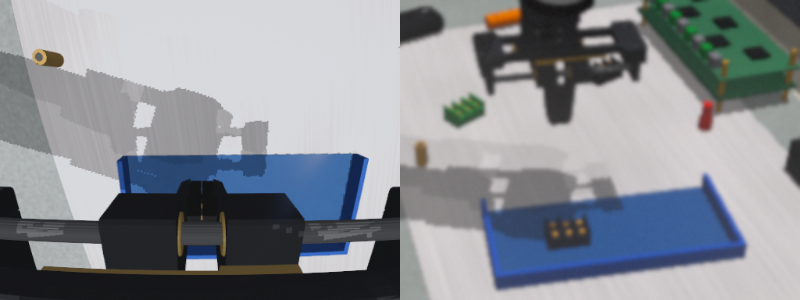

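A lies well inside the tray, at right half (568,232). Next I'll move behind B with the tool turned to B's angle.

>>> arm_command:
  rows:
    - [4, 1, 0, -4]
    - [8, 2.5, 0, -8]
    - [12, 4, 0, -12]
    - [16, 5.5, 0, -16]
    - [20, 7, 0, -20]
    - [24, 8.5, 0, -24]
    - [28, 10, 0, -25.6]
    - [31.9, 11, 0, -25.6]
    - [31.9, 11, 2, -25.6]
    - [31.9, 11, 5, -25.6]
    - [31.9, 11, 8, -25.6]
    - [31.9, 11, 10, -25.6]
    - [31.9, 11, 11, -25.6]
    - [31.9, 11, 11, -25.6]

```text
clock: 7.55
position: [0.6749, 0.1807, 0.1702]
eef_rot: [-1.844, -2.539, 0.004]
ft_force: [0.2, 0.2, -0.2]
opening: 0.0006
grasp_force: 0.0
```

Run:
```python
from h import *
a=bot.camera("scene");b=bot.camera("side")
c=cv2.resize(a[110:290,230:430],None,fx=2,fy=2,interpolation=2);d=cv2.resize(b[90:270,170:370],None,fx=2,fy=2,interpolation=2)
cv2.imwrite("pics/c5.png",np.hstack([c,d]))
s=bot.read_state();print(s["clock"],s["position"],s["eef_rot"])
```

```text
7.65 [0.6756315  0.18054486 0.17319142] [1.84611910e+00 2.54136869e+00 6.55631715e-04]
```

View pics/c5.png

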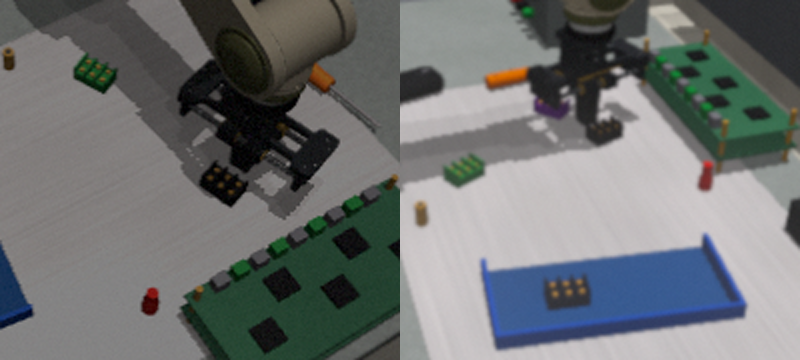

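The fingers, at right half (590,105), are square behind B at (605,130), clear of purple and the board. I'll work out a curved push that turns B in line with the tray.

Run:
```python
import numpy as np
n=lambda a:np.array([-np.sin(np.radians(a)),np.cos(np.radians(a))])
p0=np.array([.6756,.1805]);tx=n(18);ty=np.array([tx[1],-tx[0]])
c=p0-.03*tx-.025*tx; th=18
rows=[]
for i in range(34):
    if th>-7.6: th=max(th-2.2,-7.6)
    c=c-.01*n(th-6 if i<13 else -9); p=c+.025*n(th); d=p-p0
    rows.append([round(d@tx*100,1),round(d@ty*100,1),0,round(18-th,1)])
    r=c-[.571,-.2]; 
print(rows,c,[r@[.991,-.132],r@[.132,.991]])
```

```text
[[np.float64(-4.0), np.float64(-0.0), 0, 2.2], [np.float64(-5.0), np.float64(-0.1), 0, 4.4], [np.float64(-6.0), np.float64(-0.3), 0, 6.6], [np.float64(-6.9), np.float64(-0.4), 0, 8.8], [np.float64(-7.9), np.float64(-0.6), 0, 11.0], [np.float64(-8.9), np.float64(-0.8), 0, 13.2], [np.float64(-9.8), np.float64(-1.1), 0, 15.4], [np.float64(-10.8), np.float64(-1.4), 0, 17.6], [np.float64(-11.7), np.float64(-1.8), 0, 19.8], [np.float64(-12.6), np.float64(-2.2), 0, 22.0], [np.float64(-13.5), np.float64(-2.6), 0, 24.2], [np.float64(-14.4), np.float64(-3.0), 0, 25.6], [np.float64(-15.3), np.float64(-3.6), 0, 25.6], [np.float64(-16.2), np.float64(-4.0), 0, 25.6], [np.float64(-17.0), np.float64(-4.5), 0, 25.6], [np.float64(-17.9), np.float64(-4.9), 0, 25.6], [np.float64(-18.8), np.float64(-5.4), 0, 25.6], [np.float64(-19.7), np.float64(-5.8), 0, 25.6], [np.float64(-20.6), np.float64(-6.3), 0, 25.6], [np.float64(-21.5), np.float64(-6.7), 0, 25.6], [np.float64(-22.4), np.float64(-7.2), 0, 25.6], [np.float64(-23.3), np.float64(-7.6), 0, 25.6], [np.float64(-24.2), np.float64(-8.1), 0, 25.6], [np.float64(-25.1), np.float64(-8.6), 0, 25.6], [np.float64(-26.0), np.float64(-9.0), 0, 25.6], [np.float64(-26.8), np.float64(-9.5), 0, 25.6], [np.float64(-27.7), np.float64(-9.9), 0, 25.6], [np.float64(-28.6), np.float64(-10.4), 0, 25.6], [np.float64(-29.5), np.float64(-10.8), 0, 25.6], [np.float64(-30.4), np.float64(-11.3), 0, 25.6], [np.float64(-31.3), np.float64(-11.7), 0, 25.6], [np.float64(-32.2), np.float64(-12.2), 0, 25.6], [np.float64(-33.1), np.float64(-12.6), 0, 25.6], [np.float64(-34.0), np.float64(-13.1), 0, 25.6]] [ 0.65275513 -0.20782881] [np.float64(0.08205274056920314), np.float64(0.0030333243857694533)]
```

>>> arm_command:
  rows:
    - [-0.8, 0, 0, 0]
    - [-1.6, 0, 0, 0]
    - [-2.4, 0, 0, 0]
    - [-3.2, 0, 0, 0]
    - [-4, 0, 0, 2.2]
    - [-5, -0.1, 0, 4.4]
    - [-6, -0.3, 0, 6.6]
    - [-6.9, -0.4, 0, 8.8]
    - [-7.9, -0.6, 0, 11]
    - [-8.9, -0.8, 0, 13.2]
    - [-9.8, -1.1, 0, 15.4]
    - [-10.8, -1.4, 0, 17.6]
    - [-11.7, -1.8, 0, 19.8]
    - [-12.6, -2.2, 0, 22]
    - [-13.5, -2.6, 0, 24.2]
    - [-14.4, -3, 0, 25.6]
    - [-15.3, -3.6, 0, 25.6]
    - [-16.2, -4, 0, 25.6]
    - [-17, -4.5, 0, 25.6]
    - [-17, -4.5, 0, 25.6]

```text
clock: 9.65
position: [0.6851, 0.0033, 0.1727]
eef_rot: [2.365, 2.068, -0.0]
ft_force: [0.2, 0.7, -0.1]
opening: 0.0004
grasp_force: 0.0
```

Run:
```python
from h import *
a=bot.camera("scene");b=bot.camera("side")
c=cv2.resize(a[110:290,180:380],None,fx=2,fy=2,interpolation=2);d=cv2.resize(b[90:270,170:370],None,fx=2,fy=2,interpolation=2)
cv2.imwrite("pics/c6.png",np.hstack([c,d]))
```

```text
(no output)
```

View pics/c6.png

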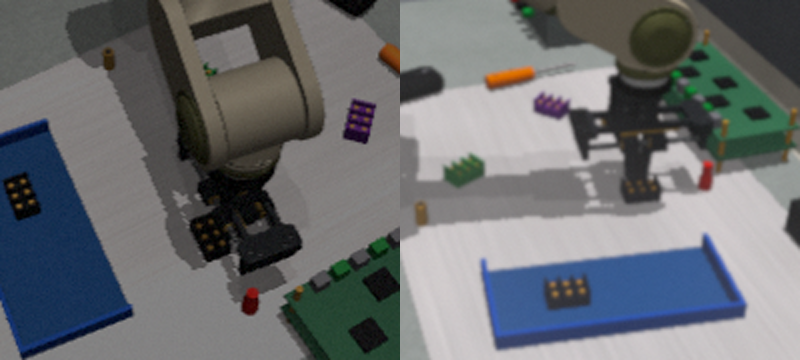

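B is square to the fingers at right half (640,190), and the red plug (706,175) is clear. It is 19 cm from its target.

>>> arm_command:
  rows:
    - [-1, 0, 0, 0]
    - [-2, 0, 0, 0]
    - [-3, 0, 0, 0]
    - [-4, -0.1, 0, 0]
    - [-5.2, -0.1, 0, 0]
    - [-6.4, -0.2, 0, 0]
    - [-7.6, -0.2, 0, 0]
    - [-8.8, -0.3, 0, 0]
    - [-10, -0.3, 0, 0]
    - [-11.2, -0.4, 0, 0]
    - [-12.4, -0.4, 0, 0]
    - [-13.6, -0.5, 0, 0]
    - [-14.8, -0.5, 0, 0]
    - [-16, -0.6, 0, 0]
    - [-17, -0.6, 0, 0]
    - [-18, -0.6, 0, 0]
    - [-18.6, -0.6, 0, 0]
    - [-19, -0.6, 0, 0]
    - [-19, -0.6, 0, 0]
    - [-17.5, -0.6, 0, 0]

```text
clock: 11.75
position: [0.6561, -0.1687, 0.1727]
eef_rot: [2.365, 2.067, -0.0]
ft_force: [0.6, 0.6, 0.3]
opening: 0.0006
grasp_force: 0.0
```

>>> arm_command:
  rows:
    - [2, 0, 0, 0]
    - [4, 0, -3, 0]
    - [6, 0, -7, 0]
    - [8, 0, -11, 0]
    - [10, 0, -14, 0]
    - [10, 0, -14, 0]

```text
clock: 12.35
position: [0.67, -0.0643, 0.3179]
eef_rot: [2.354, 2.07, 0.008]
ft_force: [0.2, -0.6, 0.4]
opening: 0.0006
grasp_force: 0.0
```

Run:
```python
from h import *
a=bot.camera("scene");b=bot.camera("side")
c=cv2.resize(a[130:310,120:320],None,fx=2,fy=2,interpolation=2);d=cv2.resize(b[90:270,170:370],None,fx=2,fy=2,interpolation=2)
cv2.imwrite("pics/c7.png",np.hstack([c,d]))
im=b;V=im.max(2);hsv=cv2.cvtColor(im,cv2.COLOR_BGR2HSV)
m=np.zeros(V.shape,np.uint8);m[205:262,205:345]=((V<75)&(hsv[...,1]<130))[205:262,205:345]
for q in cv2.findContours(cv2.morphologyEx(m,3,np.ones((3,3))),0,1)[0]:
    if cv2.contourArea(q)>40:
        x=cv2.minAreaRect(ray("side",q[:,0],.012).astype(np.float32));r=np.array(x[0])-[.571,-.2];print(x,r@[.991,-.132],r@[.132,.991])
print(bot.read_state()["clock"])
```

```text
((0.5152084827423096, -0.19800342619419098), (0.043071117252111435, 0.05159100517630577), 81.7980728149414) -0.055552941344737955 -0.005385875636458379
((0.6512063145637512, -0.2119128704071045), (0.045238856226205826, 0.055854156613349915), 82.51997375488281) 0.08105695662641531 -0.0012184210510253722
12.45
```

View pics/c7.png

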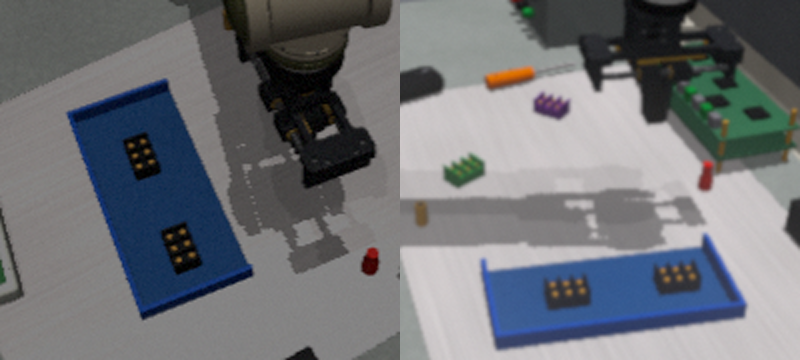

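Both blocks lie flat inside the tray, at right half (568,290) and (677,276). In the tray frame A is at (-56, -5) mm and B at (81, -1) mm, and the arm is clear.

```bash
python3 -c "
from plant import bot
print(bot.close_job())"
```

```text
the job is handed in; nothing more can be done
None
```

Both black terminal blocks were swept flat into the blue tray and the job is handed in at about 12.5 s; nothing else looked moved in the views I checked, though the hand-in gave no verdict.

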